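# Pull-test the remote rest's ledge, then lay the TV remote on it

### The arm

A 6-joint arm with a two-finger parallel gripper is mounted at the origin on the work surface. World frame = base frame: x ahead of the robot, y to its left, z up, the work surface at z = 0. Lengths are in m, angles in rad, forces in N, time in s.
With the tool pointing down it reaches from about 0.375 to 0.825 m from the base axis. Payload 5.5 kg.
Tool frame: the origin (TCP) lies midway between the tips of the shut fingers; the grasp point (between the pads) lies 19 mm behind it; z points along the fingers, y is the line along which they close (so a half turn about z gives the same grasp; the last joint's range is limited). The gripper opens to 85 mm and grips with 20 to 120 N. Pads are 22 mm wide; open, the fingers measure 114 mm over their backs; the gripper's body (76 mm by 85 mm) begins 54 mm behind the grasp point. The pads swing forward as they close: fully open they stand 13 mm farther back than shut.
Start: joints at [-1.119, 0.314, -0.047, 1.21, 0, 1.571], TCP at [0.262, -0.54, 0.231] pointing down, gripper open.
Joint ranges: [-2.67, 2.67], [-0.69, 1.73], [-1.03, 1.25], [-2.08, 2.16], [-1.42, 1.45], [-3.14, 3.14]. Speed limits (rad/s): [2.39, 2.39, 3.01, 3.14, 3.14, 3.14].

### API

Orientations are given as [roll, pitch, yaw] about the fixed x, y, z axes, in that order (R = Rz(yaw) Ry(pitch) Rx(roll)).
In Python, from cell import env, imaging, job gives the robot as it stands.
- The arm moves only by the tool move_arm, never from a script. Its argument "series" is text: rows parted by semicolons, each of 7 numbers parted by spaces: the shift along the tool's x, y, z scaled (see below), then the turn, a rotation vector about the tool's x, y, z scaled (see below), then the opening, from 0 (shut) to 1 (fully open). In form: dx dy dz wx wy wz jaw; .... A call has 1 to 20 rows; each row is the pose to reach, as a shift and turn from the pose commanded when the call began, along the tool's axes at that moment; what a row does not reach only later rows make up. The controller multiplies each number of a shift by 0.2 m and each number of a turn by 45 degrees. A row lasts 1/8 s, in which the tool goes at most 62.5 mm and 10.7 degrees, less where a joint would pass 70% of its speed; a pose out of reach is approached as far as the arm can. A call with a number of a shift or a turn outside -1 to 1 is refused whole. A call with a gripper value outside its range is refused whole. The fingers move at their own pace and stop on an object; the grip force is fixed at half the most. Time passes only in rows, so rows that repeat a pose let the fingers close. It gives the time, the measured TCP pose, the force, the opening and the grip force at its end, in the units of the state.
- env.get_obs(): the state, without advancing time (a new reading comes with each control period).
- imaging.get_image(name): name is "scene" or "top"; returns the picture (400x640x3 uint8, red, green, blue); there is no depth.
- imaging.camera_info(name): a dict with "camera_matrix" (3x3 intrinsics, pixels), "eye" and "rotation" of the camera in the world. Camera axes: x right, y up, looking along -z (the intrinsics and any distortion apply to the point x, -y, -z); pixel columns grow to the right and rows downward; lengths in m; the calibration is good to about 2 mm. A picture is of the moment at which its call begins. camera_info takes no time and is no camera call.
- job.hand_in(): hands the job in; it is judged then, once.
The state is a dict: "clock": time; "q": joint angles; "joint_velocities": joint speeds; "joint_torque": joint torques, N m; "eef_pos": TCP position; "orientation": TCP orientation; "wrist_force": force on the tool from outside, world axes, zero at the start; "torque": the same for the moment, N m; "gripper_width": opening from 0.0 (shut) to 1.0 (fully open); "finger_force": force on a finger pad.
Only numpy, scipy, OpenCV 4.12 (cv2) and the standard library are available. Lean on these libraries where they do the work, as an engineer would, in place of code of your own. Each camera call takes 0.05 s, during which the arm holds its last target. There are 200 camera calls.

### The job

The wooden ledge of the sloping remote rest has just been stuck back on. Prove that it holds: take the ledge and pull it straight out, square to the board, with a steady 10 N for two seconds (never anything near twice that, it would tear off), then let it go; only after that, gently lay the long TV remote lengthwise up the slope, flat on the board with its lower end against the ledge. Do not drop the remote or disturb the other things on the table.

Things in the scene. Friction and masses are not known exactly. Their poses are not given: they have to be found in the camera images.
- board: Wooden board of the fixed remote rest, 240 mm long up the slope x 160 mm wide x 12 mm thick, leaning 30 degrees from level; its low end faces the robot, 55 mm above the table. Origin: middle of the low edge, on the upper face. x up the slope, y along the low edge, z square out of the board, leaning to the robot's side. Place varies; turned by up to 20 degrees.
- ledge_grip (a point): Grip point on the ledge, a plain wooden bar across the board near its low end: 110 mm long (board y), 16 mm thick (board x), 40 mm proud of the board. Point: middle of the bar, 27 mm above the board's face, at rest at board x = 28 mm, y = 0. The ledge's upslope face is at board x = 36 mm. Axes as the board's; moves with the ledge.
- ledge (a joint): How far the ledge is drawn out of the board along board z, m: 0 = at rest. It is stuck on with thick soft foam tape that stretches 0.5 mm per newton (10 N draws it out 5 mm) and springs back to 0 when let go. Travel in the scene ends at 14 mm.
- remote: The long TV remote: black plastic bar with grey keys, 170 x 46 x 20 mm, about 0.14 kg, lying keys up on the table to the robot's right. Origin: centre of its underside. x along its length, y across, z up out of its keys. Either end may be the lower one on the rest.
- small_remote: Bystander: a shorter black remote, 110 x 36 x 18 mm, lying near the long one; the two may have swapped places. Origin: centre of its underside.
- headphones: Bystander: black headphones lying flat, about 170 x 230 x 35 mm, at the back right. Origin: in the middle, on the table.
- mug: Bystander: white mug, 80 mm across, 90 mm tall, behind and right of the rest. Origin: centre of its underside.
- jar: Bystander: small glass jar with a white cap, 62 mm across, 55 mm tall, between the robot and the rest, to the right. Origin: centre of its underside.
- bowl: Bystander: glass bowl, 170 mm across, 70 mm tall, on a dark round tray (300 mm across) with pine cones at the left. Origin: centre of its underside.
There are look-alikes about, which are no part of the job. Leave any purple look-alike of the remote alone.

How it is judged:
On the way, in this order (a step that is already met when the one before it is completed fails the run):
1. the ledge is pulled out with about 10 N (drawn out 3.25 to 7 mm, that is 6.5 to 14 N) for 1.2 s without a break, while the long remote still lies on the table (value of joint ledge between 0.00325 and 0.007 m and height (world z) of remote below 0.03 m), for 1.2 s.
2. the ledge is let go and springs back (value of joint ledge below 0.001 m and contact force between the fingers and ledge below 0.2 N), for 0.1 s.
3. the long remote is lifted off the table (height (world z) of remote above 0.04 m), for 0.1 s.
At the end, for the whole second after the job is handed in: The long remote lies still and released on the board, keys up, flat (underside within 6 mm of the board's face), lengthwise up the slope within 0.2 rad, its lower end within 10 mm of the ledge and its middle within 45 mm of the board's centre line; the ledge is back at rest (under 1 mm drawn out) (x of remote in the frame of board between 0.115 and 0.131 m and y of remote in the frame of board between -0.045 and 0.045 m and z of remote in the frame of board between -0.004 and 0.006 m and angle between the x axis of remote and the x axis of board, either way round below 0.2 rad and angle between remote's own z axis and vertical below 0.75 rad and value of joint ledge below 0.001 m and linear speed of remote below 0.02 m/s); the robot touches nothing.
It fails at once if the ledge is pulled with 19 N or more (drawn out over 9.5 mm) (value of joint ledge above 0.0095 m).
It fails at once if the long remote is dropped or thrown (faster than 0.45 m/s while the fingers do not touch it) (linear speed of remote above 0.45 m/s and contact force between the fingers and remote below 0.1 N).
It fails at once if another thing on the table is shifted by more than 30 mm (distance of any of small_remote, headphones, mug, jar, bowl from where it was at the start of the episode above 0.03 m).
It also fails if it takes over 61 s, if anything falls off the work surface, if the arm or the gripper's body presses on something with over 40 N, if the wrist force passes 120 N, or if a joint passes its speed limit or range.

## Working session

There is one attempt and no reset: what is moved stays moved. The work goes in short steps, Python scripts to look and compute and a tool call to move; the robot and the scene stay as the last step left them, time stands still between calls to the robot, and variables do not carry over. Pictures are saved under pics/ and viewed, at most 10 in all, crops included, and the job is handed in when it is done.

Besides the shell and the picture viewer there is one more tool, called after "Call:" as name(argument=value, ...) on one line, values as JSON. move_arm: Moves the arm, as the interface text tells. Its arguments: {"type":"object","properties":{"series":{"type":"string"}},"required":["series"]}

```bash
ls; mkdir -p pics
python3 - <<'E'
from cell import env, imaging, job
import cv2
for n in("scene","top"):
    im=imaging.get_image(n); cv2.imwrite(f"pics/{n}0.png",im[:,:,::-1]); print(imaging.camera_info(n))
print(env.get_obs())
E
```

```text
pics
{'camera_matrix': array([[500.84209295,   0.        , 319.04727091],
       [  0.        , 500.84209295, 194.25790807],
       [  0.        ,   0.        ,   1.        ]]), 'eye': array([0.98841934, 0.88458843, 1.27275847]), 'rotation': array([0.6623422 , 0.01310357, 2.6152719 ])}
{'camera_matrix': array([[485.39063477,   0.        , 329.90865126],
       [  0.        , 485.39063477, 196.67228904],
       [  0.        ,   0.        ,   1.        ]]), 'eye': array([0.40918582, 0.06925441, 1.45192395]), 'rotation': array([ 0.07273968,  0.00463389, -1.59969747])}
{'clock': 0.1, 'q': array([-1.11899389e+00,  3.14144156e-01, -4.79854875e-02,  1.21015393e+00,
       -4.32372544e-06,  1.57081479e+00]), 'joint_velocities': array([ 9.47882745e-05, -1.21927756e-03,  2.80456270e-04, -5.16942016e-05,
        1.35745388e-03,  9.52019968e-04]), 'joint_torque': array([ 3.68956808e-04, -5.40768242e+01,  3.40539265e+01,  1.12151427e-02,
       -4.61758793e-05, -7.21975908e-06]), 'eef_pos': array([ 0.26173203, -0.53934554,  0.23052463]), 'orientation': array([-3.14010541e+00,  4.35118559e-06,  4.51783974e-01]), 'wrist_force': array([-0.14991655,  0.15387712, -0.37792677]), 'torque': array([ 0.03542209,  0.03264561, -0.01946062]), 'finger_force': 0.0, 'gripper_width': 1.0023579550346107}
```

View pics/scene0.png

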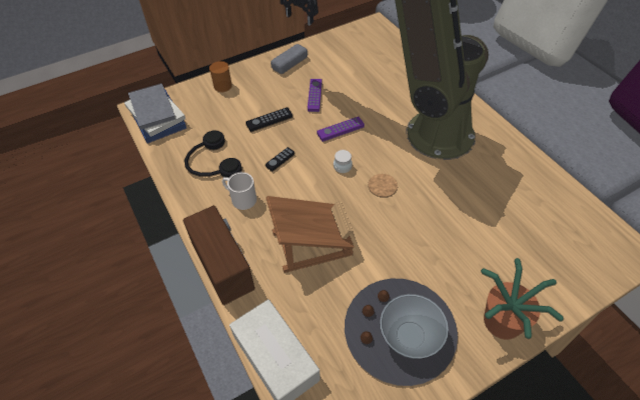

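View pics/top0.png

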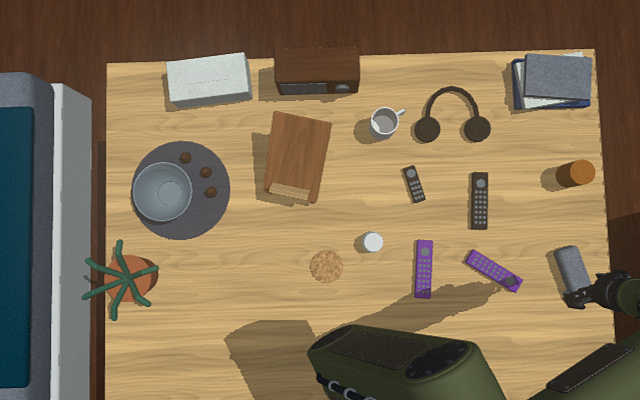

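Candidates for the long remote (top view): black long one (480,200), short black one (413,184), and two purple look-alikes (424,268) and (494,270). By the description it is the black one at (480,200). The rest is at about (295,158), with the light ledge at about (289,193).

```bash
cat > h.py <<'E'
import numpy as np, cv2
from cell import env, imaging, job
from scipy.spatial.transform import Rotation as R
def cam(n):
    i=imaging.camera_info(n); return i["camera_matrix"],i["eye"],R.from_euler('xyz',i["rotation"]).as_matrix()
def proj(n,P):
    K,e,Rm=cam(n); p=(np.atleast_2d(P)-e)@Rm; p=p*[1,-1,-1]; p=p@K.T; return p[:,:2]/p[:,2:]
def ray(n,uv):
    K,e,Rm=cam(n); d=np.linalg.inv(K)@np.r_[uv,1]; return e,Rm@(d*[1,-1,-1])
def onz(n,uv,z):
    e,d=ray(n,uv); return e+d*(z-e[2])/d[2]
def tri(a,b):
    e1,d1=ray("top",a); e2,d2=ray("scene",b)
    s=np.linalg.lstsq(np.c_[d1,-d2],e2-e1,rcond=None)[0]; p,q=e1+s[0]*d1,e2+s[1]*d2
    return (p+q)/2,np.linalg.norm(p-q)
E
python3 - <<'E'
from h import *
t=cv2.imread("pics/top0.png"); s=cv2.imread("pics/scene0.png")
a=cv2.resize(t[100:215,250:350],None,fx=4,fy=4,interpolation=cv2.INTER_CUBIC)
b=cv2.resize(s[185:285,260:365],None,fx=4,fy=4,interpolation=cv2.INTER_CUBIC)
c=cv2.resize(t[160:240,395:495],None,fx=4,fy=4,interpolation=cv2.INTER_CUBIC)
H=max(a.shape[0],b.shape[0])
pad=lambda x:cv2.copyMakeBorder(x,0,460-x.shape[0],0,0,0)
cv2.imwrite("pics/rest.png",np.hstack([pad(a),pad(b)])[:, :820][:, :800] if 0 else cv2.resize(np.hstack([pad(a),pad(b)]),(800,449)))
cv2.imwrite("pics/rem.png",c)
g=cv2.cvtColor(t,cv2.COLOR_BGR2HSV); m=((g[...,2]<75)).astype(np.uint8); m[:, :395]=0;m[:165]=0;m[235:]=0;m[:,500:]=0
m=cv2.morphologyEx(m,cv2.MORPH_CLOSE,np.ones((5,5)))
for k in cv2.findContours(m,0,2)[0]:
    if cv2.contourArea(k)>80:
        r=cv2.minAreaRect(k); P=np.array([onz("top",p,.02) for p in cv2.boxPoints(r)]); print(r,P.round(4),P.mean(0),np.linalg.norm(P[0]-P[1]),np.linalg.norm(P[1]-P[2]))
E
```

```text
((478.9314880371094, 200.87930297851562), (15.424198150634766, 56.07933807373047), 1.3639274835586548) [[ 0.4071 -0.3377  0.02  ]
 [ 0.5727 -0.3499  0.02  ]
 [ 0.5703 -0.3955  0.02  ]
 [ 0.4048 -0.3829  0.02  ]] [ 0.48871785 -0.36649784  0.02      ] 0.16601223284804287 0.045632300124011774
((413.6500244140625, 183.9499969482422), (35.73373031616211, 11.384198188781738), 71.56504821777344) [[ 0.5903 -0.1452  0.02  ]
 [ 0.6001 -0.1777  0.02  ]
 [ 0.4983 -0.2068  0.02  ]
 [ 0.4886 -0.1745  0.02  ]] [ 0.54431792 -0.17605513  0.02      ] 0.033913167428148816 0.10588931665691806
```

View pics/rest.png

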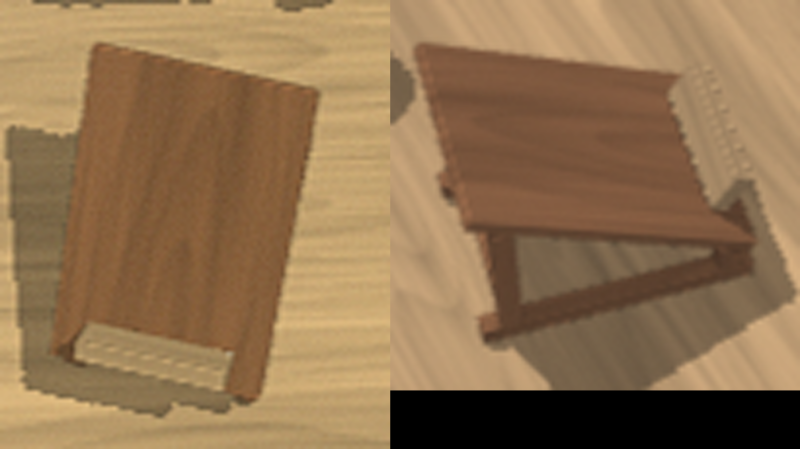

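View pics/rem.png

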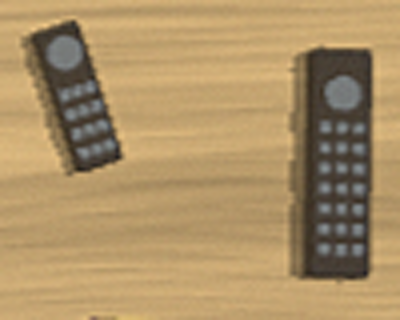

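The crops show the remote's outline corners at about (311,50), (372,52), (368,278), (305,276) in the remote crop. It has grey keys, is black, and is the longer of the two. The board's corners in the rest crop are (95,42), (320,92), (260,402), (52,352) for the top view and (415,45), (470,228), (753,240) for the scene view.

```bash
cat >> h.py <<'E'
f=3.902
T=lambda x,y:np.array([x/f+250,y/f+100]); S=lambda x,y:np.array([(x-390)/f+260,y/f+185])
E
python3 - <<'E'
from h import *
from scipy.optimize import least_squares
hl,e1=tri(T(95,42),S(470,228)); hr,e2=tri(T(320,92),S(415,45)); ll,e3=tri(T(52,352),S(753,240))
print(hl,hr,ll,e1,e2,e3,np.linalg.norm(hl-hr),np.linalg.norm(hl-ll))
print("lowR on z=.055",onz("top",T(260,402),.055),"low L",onz("top",T(52,352),.055), "highs on .175",onz("top",T(95,42),.175),onz("top",T(320,92),.175))
def frame(p):
    yaw=p[3]; Rb=R.from_euler('z',yaw).as_matrix()@R.from_euler('y',-np.pi/6).as_matrix(); return Rb,p[:3]
obs=[("top",T(95,42),(.24,.08,0)),("top",T(320,92),(.24,-.08,0)),("top",T(260,402),(0,-.08,0)),("top",T(52,352),(0,.08,0)),
("scene",S(470,228),(.24,.08,0)),("scene",S(415,45),(.24,-.08,0)),("scene",S(753,240),(0,.08,0))]
def res(p):
    Rb,o=frame(p); return np.concatenate([proj(n,o+Rb@np.array(q))[0]-uv for n,uv,q in obs])
s=least_squares(res,[.5,.1,.055,0]); print(s.x,s.fun.round(1))
Rb,o=frame(s.x); g=o+Rb@[.028,0,.027]; print("grip",g)
# ledge top corners predicted, in crop px
for n in("top","scene"):
    q=np.array([proj(n,o+Rb@np.array(v))[0] for v in [(.036,.055,.04),(.036,-.055,.04),(.02,.055,.04),(.02,-.055,.04)]])
    print(n,((q-[250,100])*f if n=="top" else (q-[260,185])*f+[390,0]).round(0).tolist())
rc=lambda x,y:onz("top",(x/4+395,y/4+160),.02)
c=[rc(*v) for v in[(311,50),(372,52),(368,278),(305,276)]]; c=np.array(c);print(c.mean(0),np.linalg.norm(c[0]-c[1]),np.linalg.norm(c[0]-c[3]))
d=c[:2].mean(0)-c[2:].mean(0); print("yaw",np.arctan2(d[1],d[0]))
for nm,uv,z in[("jar",(373,242),.055),("mug",(384,121),.09)]: print(nm,onz("top",uv,z))
np.save("b.npy",s.x)
E
```

```text
[0.73719798 0.21711961 0.16415573] [0.69873733 0.06175255 0.16580646] [0.53546494 0.26550943 0.05056779] 0.005828900985374234 0.0021247998551767026 0.0009921799947565986 0.16006520968333904 0.23651641686842265
lowR on z=.055 [0.4938874  0.11157612 0.055     ] low L [0.53546766 0.26460084 0.055     ] highs on .175 [0.73690882 0.21431564 0.175     ] [0.69757577 0.06123244 0.175     ]
[ 0.5156731   0.18855816  0.04632154 -0.23914911] [-0.6  1.  -0.1  0.3  0.3 -0.8 -0.1  0.6 -1.  -0.7 -0.4 -0.2  0.2  0.8]
grip [0.5261159  0.18601205 0.08370423]
top [[78.0, 340.0], [228.0, 372.0], [76.0, 360.0], [225.0, 391.0]]
scene [[731.0, 180.0], [684.0, 63.0], [748.0, 181.0], [702.0, 66.0]]
[ 0.4882963  -0.36889078  0.02      ] 0.04513236808435314 0.16732286830797014
yaw -0.07332466237708302
jar [ 0.37736339 -0.04685596  0.055     ]
mug [ 0.71977412 -0.08731992  0.09      ]
```

Run:
```python
from h import *
t=cv2.imread("pics/top0.png"); s=cv2.imread("pics/scene0.png")
def cen(im,box,fn):
    x0,y0,x1,y1=box; g=cv2.cvtColor(im[y0:y1,x0:x1],cv2.COLOR_BGR2HSV).astype(int); m=fn(g).astype(np.uint8)
    n,l,st,c=cv2.connectedComponentsWithStats(m); k=1+np.argmax(st[1:,4]); return c[k]+[x0,y0],st[k]
dark=lambda g:g[...,2]<75
pur=lambda g:(g[...,0]>120)&(g[...,0]<160)&(g[...,1]>90)
for nm,bt,bs,fn in[("purpA",(405,230,440,305),(312,112,370,145),pur),("purpB",(455,240,530,300),(300,75,328,115),pur),("long",(460,165,500,235),(240,100,300,135),dark),("small",(395,160,432,208),(260,143,300,175),dark)]:
    a,sa=cen(t,bt,fn); b,sb=cen(s,bs,fn); p,e=tri(a,b); print(nm,a.round(1),b.round(1),p.round(4),round(e,4),sa,sb)
# board fit, free z vs fixed .055
print(s[185:200,375:392].mean((0,1)))
```

```text
purpA [423.1 268.7] [339.8 129.2] [ 0.2935 -0.1965  0.0037] 0.0007 [ 10  10  18  59 633] [  5   5  47  24 400]
purpB [493.3 270.5] [314.4  95.5] [ 0.281  -0.4035  0.001 ] 0.0021 [ 11  10  57  42 635] [  8   4  13  32 278]
long [478.4 200.7] [269.1 119.7] [ 0.4895 -0.3694  0.0047] 0.0006 [ 11   8  17  57 508] [  6   8  46  24 417]
small [412.9 184.1] [280.1 159.7] [ 0.5449 -0.1764  0.0036] 0.0008 [  8   6  22  37 189] [  6   5  28  23 206]
[ 96.35686275 130.79215686 166.34901961]
```

The known remotes triangulate about 10 mm too low. So z = 0.055 for the board edge stands, and I take xy from the top view at the known heights.

```bash
cat >> h.py <<'E'
o=np.array([.5153,.1886,.055]); yawb=-.250
Rb=(R.from_euler('z',yawb)*R.from_euler('y',-np.pi/6)).as_matrix(); bx,by,bz=Rb.T
def go(p,Rt,pose=None):
    ob=env.get_obs(); Rc=R.from_euler('xyz',ob["orientation"]); pc=ob["eef_pos"]
    d=Rc.inv().apply(p-pc)/.2; w=(Rc.inv()*R.from_matrix(Rt)).as_rotvec()/(np.pi/4)
    print("shift",d.round(3),"turn",w.round(3),"t",ob["clock"].__round__(2),"F",ob["wrist_force"].round(1))
RL=np.c_[by,bx,-bz]       # ledge grasp
RP=np.c_[bx,-by,-bz]      # remote placing
bp=lambda x,y,z:o+Rb@np.array([x,y,z])
E
python3 - <<'E'
from h import *
print(bp(.028,0,.11)); go(bp(.028,0,.11),RL)
for v in [(.036,.055,.04),(.036,-.055,.04),(.02,.055,.04),(.02,-.055,.04),(.24,.08,0),(.24,-.08,0),(0,-.08,0),(0,.08,0)]: print(((proj("top",bp(*v))[0]-[250,100])*f).round(0))
E
```

```text
[0.48550469 0.19620799 0.16426279]
shift [ 2.612 -2.82   0.335] turn [-0.626  0.289 -1.081] t 0.1 F [-0.1  0.2 -0.4]
[ 77. 339.]
[227. 372.]
[ 74. 358.]
[224. 392.]
[94. 43.]
[322.  93.]
[261. 400.]
[ 50. 353.]
```

Call:
move_arm(series="0.9 -0.95 0 0 0 -0.3 1;0.9 -0.95 0 0 0 -0.3 1;0.9 -0.95 0 0 0 -0.3 1;0.9 -0.95 0 0 0 -0.3 1;0.9 -0.95 0 0 0 -0.3 1;0.9 -0.95 0 0 0 -0.3 1")

```text
clock: 0.85
eef_pos: [0.3411, -0.29, 0.2314]
orientation: [3.141, 0.0, 0.689]
wrist_force: [-0.6, -0.1, -0.1]
gripper_width: 1.0
finger_force: 0.0
```

```bash
python3 -c "
from h import *
go(bp(.028,0,.13),RL)"
```

```text
shift [ 2.074 -1.458  0.247] turn [-0.644  0.211 -0.785] t 0.85 F [-0.6 -0.1 -0.1]
```

Call:
move_arm(series="1 -0.7 0 0 0 -0.4 1;1 -0.7 0 0 0 -0.4 1;1 -0.7 0 0 0 -0.4 1;1 -0.7 0 0 0 -0.4 1;1 -0.7 0 0 0 -0.4 1;1 -0.7 0 0 0 -0.4 1")

```text
clock: 1.6
eef_pos: [0.407, -0.0563, 0.2311]
orientation: [3.142, 0.001, 1.001]
wrist_force: [-0.2, -0.9, -0.1]
gripper_width: 0.999
finger_force: 0.0
```

```bash
python3 -c "
from h import *
go(bp(.028,0,.13),RL)"
```

```text
shift [ 1.26  -0.398  0.247] turn [-0.661  0.108 -0.398] t 1.6 F [-0.2 -0.9 -0.1]
```

Call:
move_arm(series="0.9 -0.3 0 -0.3 0.05 -0.2 1;0.9 -0.3 0 -0.5 0.08 -0.3 1;0.9 -0.3 0 -0.66 0.11 -0.4 1;0.9 -0.3 0 -0.66 0.11 -0.4 1;0.9 -0.3 0 -0.66 0.11 -0.4 1;0.9 -0.3 0 -0.66 0.11 -0.4 1;0.9 -0.3 0 -0.66 0.11 -0.4 1")

```text
clock: 2.48
eef_pos: [0.4541, 0.1271, 0.2317]
orientation: [2.619, -0.002, 1.319]
wrist_force: [0.6, 0.2, -0.3]
gripper_width: 0.994
finger_force: 0.0
```

```bash
python3 -c "
from h import *
go(bp(.028,0,.11),RL)"
```

```text
shift [ 0.373 -0.112  0.326] turn [-0.001 -0.002 -0.003] t 2.48 F [ 0.6  0.2 -0.3]
```

Call:
move_arm(series="0.37 -0.11 0.33 0 0 0 1;0.37 -0.11 0.33 0 0 0 1;0.37 -0.11 0.58 0 0 0 1;0.37 -0.11 0.58 0 0 0 1;0.37 -0.11 0.58 0 0 0 1;0.37 -0.11 0.58 0 0 0 1")

```text
clock: 3.22
eef_pos: [0.5099, 0.1914, 0.1219]
orientation: [2.617, -0.004, 1.323]
wrist_force: [0.3, -0.7, -0.5]
gripper_width: 0.999
finger_force: 0.0
```

Run:
```python
from h import *
go(bp(.028,0,.06),RL)
t=imaging.get_image("top")[:,:,::-1];s=imaging.get_image("scene")[:,:,::-1]
a=cv2.resize(t[100:230,240:360],None,fx=3.3,fy=3.3,interpolation=cv2.INTER_CUBIC)
b=cv2.resize(s[160:290,260:380],None,fx=3.3,fy=3.3,interpolation=cv2.INTER_CUBIC)
cv2.imwrite("pics/hov.png",np.hstack([a,b]))
```

```text
shift [-0.007 -0.002  0.004] turn [ 0.002 -0.006 -0.   ] t 3.23 F [ 0.3 -0.7 -0.5]
```

View pics/hov.png

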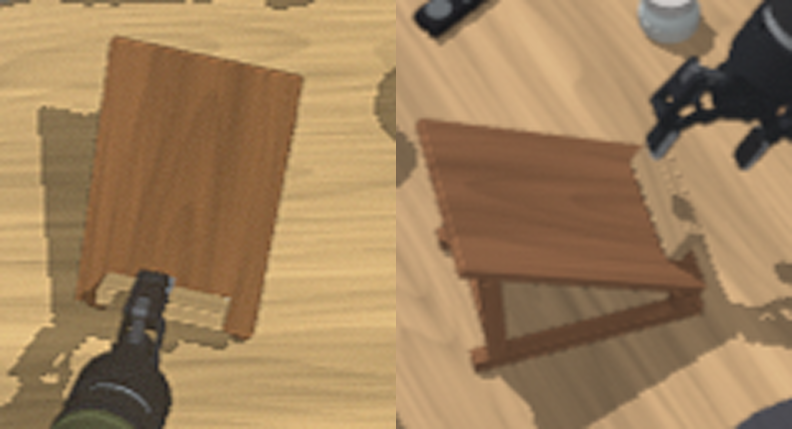

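The view shows the open fingers straddling the ledge: at about (155,275) in the top half, and (660,140) and (750,160) in the scene half. I go down and close gently.

Call:
move_arm(series="0 0 0.1 0 0 0 1;0 0 0.2 0 0 0 1;0 0 0.25 0 0 0 1;0 0 0.25 0 0 0 0.5;0 0 0.25 0 0 0 0.4;0 0 0.25 0 0 0 0.35;0 0 0.25 0 0 0 0.3;0 0 0.25 0 0 0 0.3")

```text
clock: 4.32
eef_pos: [0.5333, 0.1854, 0.0769]
orientation: [2.618, -0.002, 1.324]
wrist_force: [0.4, -0.3, -0.2]
gripper_width: 0.3
finger_force: 0.0
```

Call:
move_arm(series="0 0 0 0 0 0 0.25;0 0 0 0 0 0 0.22")

```text
clock: 4.58
eef_pos: [0.5335, 0.1853, 0.0769]
orientation: [2.618, -0.002, 1.324]
wrist_force: [-0.2, 0.0, 1.2]
gripper_width: 0.221
finger_force: 0.4
```

```bash
python3 -c "
from h import *
go(bp(.028,0,.01),RL);print(Rb.T@env.get_obs()['wrist_force'],env.get_obs()['gripper_width'],Rb.T@(env.get_obs()['eef_pos']-o))"
```

```text
shift [-0.006  0.005 -0.002] turn [ 0.    -0.004  0.002] t 4.58 F [-0.2  0.   1.2]
[ 0.38812082 -0.00763441  1.12226323] 0.22064890907257798 [0.02694642 0.00129024 0.0097003 ]
```

Call:
move_arm(series="0 0 0 0 0 0 0.19;0 0 0 0 0 0 0.18;0 0 0 0 0 0 0.17")

```text
clock: 4.95
eef_pos: [0.5346, 0.1853, 0.0778]
orientation: [2.616, -0.003, 1.323]
wrist_force: [3.6, -2.8, 5.7]
gripper_width: 0.179
finger_force: 41.1
```

```bash
python3 -c "
from h import *
ob=env.get_obs()
print(Rb.T@ob['wrist_force'],ob['gripper_width'],ob['finger_force'],Rb.T@(ob['eef_pos']-o))"
```

```text
[ 6.43596896 -1.81658495  2.86183509] 0.1788400272955798 41.05012357234955 [0.02827954 0.00152726 0.01001448]
```

Call:
move_arm(series="0 0.006 0 0 0 0 0;0 0.006 0 0 0 0 0;0 0.006 0 0 0 0 0")

```text
clock: 5.32
eef_pos: [0.5345, 0.1852, 0.0778]
orientation: [2.618, -0.003, 1.324]
wrist_force: [-0.4, 0.6, 6.5]
gripper_width: 0.174
finger_force: 58.7
```

```bash
cat > st.py <<'E'
from h import *
ob=env.get_obs()
print((Rb.T@ob['wrist_force']).round(2),ob['gripper_width'],ob['finger_force'],(Rb.T@(ob['eef_pos']-o)).round(5),ob['clock'])
E
python3 st.py
```

```text
[2.77 0.52 5.92] 0.17376417728974877 58.72546970844269 [0.02826 0.0015  0.01001] 5.325
```

Call:
move_arm(series="0 0 -0.005 0 0 0 0;0 0 -0.01 0 0 0 0;0 0 -0.015 0 0 0 0;0 0 -0.015 0 0 0 0")

```text
clock: 5.82
eef_pos: [0.5333, 0.1855, 0.08]
orientation: [2.618, -0.003, 1.324]
wrist_force: [6.8, -0.5, -2.7]
gripper_width: 0.176
finger_force: 58.5
```

```bash
python3 st.py
```

```text
[ 4.41  1.2  -5.7 ] 0.17571481863068827 58.4604674577713 [0.02824 0.00149 0.01253] 5.825
```

Call:
move_arm(series="0 0 -0.005 0 0 0 0;0 0 -0.01 0 0 0 0;0 0 -0.012 0 0 0 0;0 0 -0.012 0 0 0 0;0 0 -0.012 0 0 0 0")

```text
clock: 6.45
eef_pos: [0.5323, 0.1858, 0.0818]
orientation: [2.618, -0.003, 1.323]
wrist_force: [9.8, -0.1, -5.6]
gripper_width: 0.175
finger_force: 58.5
```

```bash
python3 st.py
```

```text
[ 5.45  2.32 -9.65] 0.17536789323657723 58.5017591714859 [0.02823 0.00144 0.01464] 6.45
```

Call:
move_arm(series="0 0 -0.001 0 0 0 0;0 0 -0.001 0 0 0 0;0 0 -0.001 0 0 0 0;0 0 -0.001 0 0 0 0;0 0 -0.001 0 0 0 0;0 0 -0.001 0 0 0 0;0 0 -0.001 0 0 0 0;0 0 -0.001 0 0 0 0;0 0 -0.001 0 0 0 0;0 0 -0.001 0 0 0 0;0 0 -0.001 0 0 0 0;0 0 -0.001 0 0 0 0;0 0 -0.001 0 0 0 0;0 0 -0.001 0 0 0 0;0 0 -0.001 0 0 0 0;0 0 -0.001 0 0 0 0;0 0 -0.001 0 0 0 0")

```text
clock: 8.57
eef_pos: [0.5322, 0.1858, 0.082]
orientation: [2.618, -0.003, 1.323]
wrist_force: [9.6, -0.8, -5.8]
gripper_width: 0.173
finger_force: 58.5
```

```bash
python3 st.py
```

```text
[ 5.3   1.59 -9.77] 0.17314359768421606 58.50107431411743 [0.02824 0.00145 0.01484] 8.575
```

Call:
move_arm(series="0 0 0.01 0 0 0 0;0 0 0.02 0 0 0 0;0 0 0.027 0 0 0 0;0 0 0.027 0 0 0 0;0 0 0.027 0 0 0 0.4;0 0 0.027 0 0 0 0.7;0 0 0.027 0 0 0 1;0 0 0.027 0 0 0 1;0 0 0.027 0 0 0 1;0 0 0.027 0 0 0 1")

```text
clock: 9.82
eef_pos: [0.5342, 0.185, 0.0774]
orientation: [2.618, -0.002, 1.324]
wrist_force: [0.3, 0.3, -0.1]
gripper_width: 0.997
finger_force: 0.0
```

```bash
python3 st.py
```

```text
[ 0.18  0.37 -0.22] 0.997130327048131 0.0 [0.02783 0.0012  0.00984] 9.825
```

The pull held at about 9.8 N for 2 s, and the ledge is released. Retreat.

Call:
move_arm(series="0 0 -0.2 0 0 0 1;0 0 -0.45 0 0 0 1;0 0 -0.7 0 0 0 1;0 0 -0.8 0.3 0 0 1;0 0 -0.8 0.5 0 0 1;0 0 -0.8 0.667 0 0 1;0 0 -0.8 0.667 0 0 1;0 0 -0.8 0.667 0 0 1")

```text
clock: 10.82
eef_pos: [0.4562, 0.204, 0.2154]
orientation: [3.141, -0.001, 1.323]
wrist_force: [-0.4, 0.0, 0.1]
gripper_width: 1.001
finger_force: 0.0
```

```bash
cat >> h.py <<'E'
yr=-.075; pr=np.array([.4885,-.3688,0]); RR=R.from_euler('xyz',[np.pi,0,yr]).as_matrix()
E
python3 -c "
from h import *
go(pr+[0,0,.2],RR)"
```

```text
shift [-2.737  0.858  0.073] turn [-1.000e-03 -2.000e-03  1.781e+00] t 10.82 F [-0.4  0.   0.1]
```

Call:
move_arm(series="-1 0.3 0 0 0 0.9 1;-1 0.3 0 0 0 0.9 1;-1 0.3 0 0 0 0.9 1;-1 0.3 0 0 0 0.9 1;-1 0.3 0 0 0 0.9 1;-1 0.3 0 0 0 0.9 1")

```text
clock: 11.58
eef_pos: [0.4652, -0.0032, 0.2157]
orientation: [-3.14, -0.002, 0.62]
wrist_force: [-1.1, -0.2, 0.2]
gripper_width: 0.999
finger_force: 0.0
```

```bash
python3 -c "
from h import *
go(pr+[0,0,.2],RR)"
```

```text
shift [-0.968  1.555  0.075] turn [-0.003 -0.002  0.885] t 11.57 F [-1.1 -0.2  0.2]
```

Call:
move_arm(series="-0.62 1 0 0 0 0.885 1;-0.62 1 0 0 0 0.885 1;-0.62 1 0 0 0 0.885 1;-0.62 1 0 0 0 0.885 1;-0.62 1 0 0 0 0.885 1;-0.62 1 0 0 0 0.885 1")

```text
clock: 12.32
eef_pos: [0.4805, -0.2376, 0.2148]
orientation: [-3.139, 0.001, -0.075]
wrist_force: [0.1, -0.4, 0.4]
gripper_width: 1.002
finger_force: 0.0
```

```bash
python3 -c "
from h import *
go(pr+[0,0,.1],RR)"
```

```text
shift [0.09  0.653 0.572] turn [-0.004  0.001 -0.   ] t 12.32 F [ 0.1 -0.4  0.4]
```

Call:
move_arm(series="0.09 0.65 0 0 0 0 1;0.09 0.65 0 0 0 0 1;0.09 0.65 0.3 0 0 0 1;0.09 0.65 0.57 0 0 0 1;0.09 0.65 0.75 0 0 0 1;0.09 0.65 0.75 0 0 0 1;0.09 0.65 0.75 0 0 0 1")

```text
clock: 13.2
eef_pos: [0.4896, -0.3692, 0.0665]
orientation: [-3.14, -0.001, -0.076]
wrist_force: [-0.5, -0.6, 0.7]
gripper_width: 1.003
finger_force: 0.0
```

Run:
```python
from h import *
go(pr+[0,0,.0],RR)
t=imaging.get_image("top")[:,:,::-1];s=imaging.get_image("scene")[:,:,::-1]
a=cv2.resize(t[140:260,420:540],None,fx=3.3,fy=3.3,interpolation=cv2.INTER_CUBIC)
b=cv2.resize(s[60:180,210:330],None,fx=3.3,fy=3.3,interpolation=cv2.INTER_CUBIC)
cv2.imwrite("pics/hov2.png",np.hstack([a,b]))
```

```text
shift [-0.006 -0.001  0.333] turn [-0.002 -0.002 -0.001] t 13.2 F [-0.5 -0.6  0.7]
```

View pics/hov2.png

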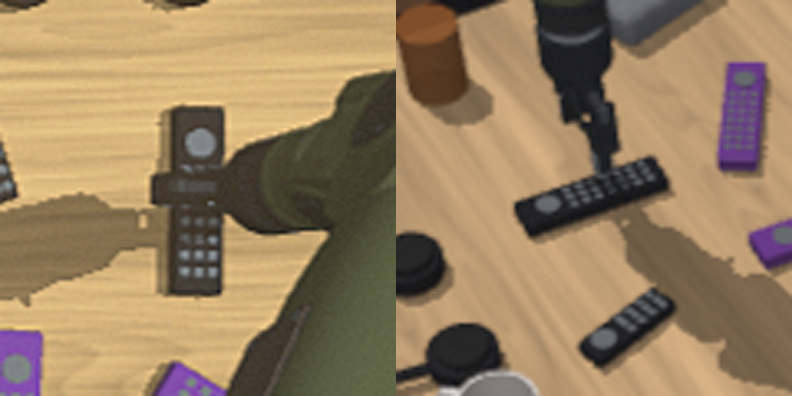

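The gripper straddles the long black remote near its middle, around (195,187) in the top half. Nothing else is between the fingers.

Call:
move_arm(series="0 0 0.12 0 0 0 1;0 0 0.24 0 0 0 1;0 0 0.31 0 0 0 1;0 0 0.33 0 0 0 1;0 0 0.33 0 0 0 0.7;0 0 0.33 0 0 0 0.62;0 0 0.33 0 0 0 0.58;0 0 0.33 0 0 0 0.55;0 0 0.33 0 0 0 0.55")

```text
clock: 14.42
eef_pos: [0.4883, -0.3698, -0.0011]
orientation: [-3.139, 0.0, -0.078]
wrist_force: [0.2, 0.8, 0.3]
gripper_width: 0.553
finger_force: 0.1
```

Call:
move_arm(series="0 0 0 0 0 0 0.5;0 0 0 0 0 0 0.4;0 0 0 0 0 0 0.4;0 0 0 0 0 0 0.4")

```text
clock: 14.92
eef_pos: [0.4884, -0.3699, -0.0008]
orientation: [-3.14, -0.0, -0.078]
wrist_force: [-1.5, 0.1, 4.9]
gripper_width: 0.519
finger_force: 62.6
```

Call:
move_arm(series="0 0 -0.05 0 0 0 0.4;0 0 -0.15 0 0 0 0.4;0 0 -0.3 0 0 0 0.4;0 0 -0.5 0 0 0 0.4;0 0 -0.7 0 0 0 0.4;0 0 -0.9 0 0 0 0.4;0 0 -1 0 0 0 0.4;0 0 -1 0 0 0 0.4;0 0 -1 0 0 0 0.4")

```text
clock: 16.05
eef_pos: [0.4876, -0.3697, 0.1976]
orientation: [-3.138, 0.002, -0.078]
wrist_force: [-0.4, -0.1, -1.2]
gripper_width: 0.525
finger_force: 61.9
```

Run:
```python
from h import *
go(bp(.123,0,.10),RP); ob=env.get_obs(); print(ob['eef_pos'],ob['finger_force'],ob['gripper_width'])
```

```text
shift [ 0.198 -2.746 -0.019] turn [-0.061  0.667  0.213] t 16.05 F [-0.4 -0.1 -1.2]
[ 0.48759268 -0.36974354  0.19757567] 61.90162897109985 0.5251899970441551
```

Call:
move_arm(series="0 -0.1 -0.05 0 0 0 0.4;0 -0.3 -0.15 0 0 0 0.4;0 -0.5 -0.25 0 0 0 0.4;0 -0.7 -0.3 0 0 0 0.4;0 -0.9 -0.3 0 0 0 0.4;0 -1 -0.3 0 0 0 0.4;0 -1 -0.3 0 0 0 0.4")

```text
clock: 16.92
eef_pos: [0.5035, -0.1694, 0.2589]
orientation: [-3.139, 0.001, -0.076]
wrist_force: [-0.3, -0.5, -1.1]
gripper_width: 0.527
finger_force: 61.9
```

Call:
move_arm(series="0 -0.1 0 0 0.03 0 0.4;0 -0.3 0 0 0.08 0 0.4;0 -0.5 0 0 0.15 0 0.4;0 -0.7 0 0 0.25 0 0.4;0 -0.9 0 0 0.3 0 0.4;0 -1 0 0 0.33 0 0.4;0 -1 0 0 0.33 0 0.4")

```text
clock: 17.8
eef_pos: [0.5179, -0.0087, 0.2596]
orientation: [-3.119, -0.259, -0.031]
wrist_force: [0.2, 0.2, -1.0]
gripper_width: 0.523
finger_force: 61.9
```

Run:
```python
from h import *
go(bp(.125,0,.10),RP); ob=env.get_obs(); print(ob['eef_pos'],ob['finger_force'],ob['gripper_width'])
```

```text
shift [ 0.162 -0.915  0.35 ] turn [-0.135  0.339  0.255] t 17.8 F [ 0.2  0.2 -1. ]
[ 0.51793161 -0.00873562  0.25959571] 61.86010479927063 0.5231915775215236
```

Call:
move_arm(series="0.03 -0.15 0 -0.02 0.06 0.05 0.4;0.06 -0.3 0 -0.05 0.12 0.1 0.4;0.1 -0.5 0 -0.08 0.2 0.16 0.4;0.13 -0.7 0 -0.11 0.28 0.21 0.4;0.16 -0.85 0.05 -0.135 0.34 0.255 0.4;0.16 -0.91 0.1 -0.135 0.34 0.255 0.4;0.16 -0.91 0.1 -0.135 0.34 0.255 0.4;0.16 -0.91 0.1 -0.135 0.34 0.255 0.4;0.16 -0.91 0.1 -0.135 0.34 0.255 0.4")

```text
clock: 18.92
eef_pos: [0.5198, -0.0815, 0.2565]
orientation: [-3.128, -0.523, -0.163]
wrist_force: [-0.4, -0.3, -1.6]
gripper_width: 0.526
finger_force: 62.0
```

Run:
```python
from h import *
go(bp(.125,0,.06),RP); ob=env.get_obs(); print(ob['eef_pos'],ob['finger_force'],ob['gripper_width'])
```

```text
shift [-0.089 -1.289  0.468] turn [-0.072  0.001  0.096] t 18.93 F [-0.4 -0.3 -1.6]
[ 0.51977034 -0.08151956  0.25652174] 61.978440284729004 0.5259922900825514
```

```bash
python3 -c "
from h import *
print(env.get_obs()['q'].round(3))"
```

```text
[-0.164 -0.259 -0.723  0.584  0.014  3.141]
```

Joint 6 is at its limit, so I'll use the other end: half-turn the tool about its z axis.

Call:
move_arm(series="0 0 -0.1 0 0 -0.15 0.4;0 0 -0.1 0 0 -0.35 0.4;0 0 -0.1 0 0 -0.55 0.4;0 0 -0.1 0 0 -0.75 0.4;0 0 -0.1 0 0 -0.95 0.4;0 0 -0.1 0 0 -1 0.4;0 0 -0.1 0 0 -1 0.4")

```text
clock: 19.8
eef_pos: [0.5098, -0.08, 0.274]
orientation: [2.762, -0.37, 0.697]
wrist_force: [-0.1, 0.3, -2.2]
gripper_width: 0.528
finger_force: 61.8
```

```bash
cat >> h.py <<'E'
RP=np.c_[-bx,by,-bz]
E
python3 - <<'E'
from h import *
go(bp(.125,0,.10),RP); ob=env.get_obs(); print(ob['eef_pos'],ob['orientation'],ob['finger_force'],ob['q'].round(2))
E
```

```text
shift [ 0.856 -0.982  0.37 ] turn [ 0.034 -0.084 -2.904] t 19.8 F [-0.1  0.3 -2.2]
[ 0.50978354 -0.08000743  0.27400275] [ 2.76209308 -0.37025076  0.69749704] 61.76268696784973 [-0.16 -0.29 -0.7   0.63  0.01  2.36]
```

Call:
move_arm(series="0.1 -0.1 0 0 0 -0.2 0.4;0.2 -0.2 0 0 0 -0.4 0.4;0.3 -0.35 0 0 0 -0.6 0.4;0.4 -0.5 0 0 0 -0.8 0.4;0.5 -0.6 0 0 0 -1 0.4;0.6 -0.7 0 0 0 -1 0.4;0.6 -0.7 0 0 0 -1 0.4")

```text
clock: 20.68
eef_pos: [0.5266, 0.1053, 0.269]
orientation: [2.618, -0.012, 1.417]
wrist_force: [-0.2, 0.4, -1.7]
gripper_width: 0.523
finger_force: 61.8
```

Run:
```python
from h import *
go(bp(.125,0,.10),RP); ob=env.get_obs(); print(ob['eef_pos'],ob['orientation'],ob['finger_force'],ob['q'].round(2))
```

```text
shift [ 0.371 -0.017  0.37 ] turn [ 0.057 -0.058 -1.901] t 20.68 F [-0.2  0.4 -1.7]
[0.52660312 0.10530919 0.26904849] [ 2.617889   -0.01207588  1.41658345] 61.84468388557434 [ 0.34 -0.21 -0.65  0.65 -0.23  2.01]
```

Call:
move_arm(series="0.1 0 0 0 0 -0.2 0.4;0.2 0 0 0 0 -0.4 0.4;0.3 0 0 0 0 -0.6 0.4;0.37 -0.01 0 0 0 -0.8 0.4;0.37 -0.01 0 0 0 -0.95 0.4;0.37 -0.01 0 0 0 -0.95 0.4")

```text
clock: 21.42
eef_pos: [0.536, 0.1761, 0.2686]
orientation: [2.733, 0.337, 2.085]
wrist_force: [-0.1, -0.4, -1.6]
gripper_width: 0.528
finger_force: 61.8
```

Run:
```python
from h import *
go(bp(.125,0,.10),RP); ob=env.get_obs(); print(ob['eef_pos'],ob['orientation'],ob['finger_force'],ob['q'].round(2))
```

```text
shift [0.016 0.005 0.369] turn [ 0.066 -0.03  -0.957] t 21.43 F [-0.1 -0.4 -1.6]
[0.53602904 0.17610406 0.26863166] [2.73283037 0.33689492 2.0845018 ] 61.81512951850891 [ 0.49 -0.12 -0.58  0.68 -0.3   1.41]
```

Call:
move_arm(series="0.016 0.005 0 0.02 -0.01 -0.2 0.4;0.016 0.005 0 0.03 -0.015 -0.4 0.4;0.016 0.005 0 0.04 -0.02 -0.6 0.4;0.016 0.005 0 0.05 -0.03 -0.8 0.4;0.016 0.005 0.1 0.066 -0.03 -0.957 0.4;0.016 0.005 0.2 0.066 -0.03 -0.957 0.4;0.016 0.005 0.2 0.066 -0.03 -0.957 0.4;0.016 0.005 0.2 0.066 -0.03 -0.957 0.4")

```text
clock: 22.42
eef_pos: [0.5551, 0.1767, 0.234]
orientation: [3.141, 0.524, 2.892]
wrist_force: [-0.3, -0.8, -1.6]
gripper_width: 0.524
finger_force: 61.8
```

Run:
```python
from h import *
go(bp(.125,0,.05),RP); ob=env.get_obs(); print(ob['eef_pos'],ob['orientation'],ob['finger_force'],ob['q'].round(2))
t=imaging.get_image("top")[:,:,::-1];s=imaging.get_image("scene")[:,:,::-1]
a=cv2.resize(t[90:220,240:360],None,fx=3.3,fy=3.3,interpolation=cv2.INTER_CUBIC)
b=cv2.resize(s[140:270,250:370],None,fx=3.3,fy=3.3,interpolation=cv2.INTER_CUBIC)
cv2.imwrite("pics/hov3.png",np.hstack([a,b]))
```

```text
shift [0.003 0.008 0.421] turn [0.001 0.001 0.   ] t 22.43 F [-0.3 -0.8 -1.6]
[0.55514087 0.17672462 0.23401627] [3.14115945 0.52430052 2.89202448] 61.83728814125061 [ 0.5  -0.03 -0.58  0.63 -0.35  0.68]
```

View pics/hov3.png

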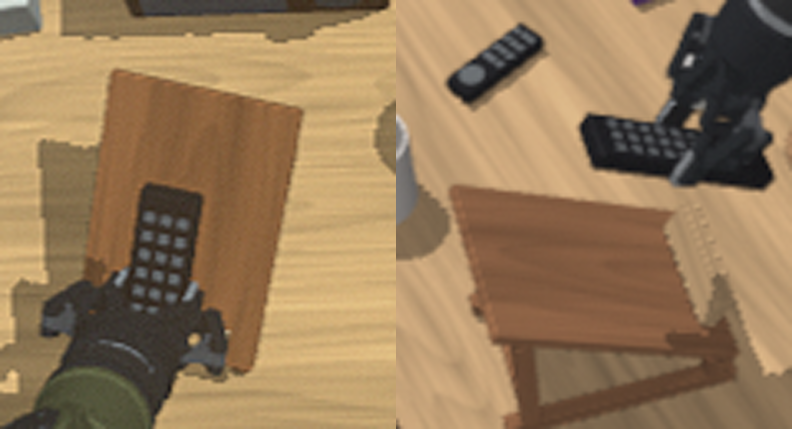

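The remote is held firmly, parallel to the board and above it. Its upper end's edge in the top half runs from (145,185) to (203,195).

Run:
```python
from h import *
ob=env.get_obs(); b=Rb.T@(ob['eef_pos']-o); print(b)
for uv in[(145,185),(203,195)]:
    e,d=ray("top",(240+uv[0]/3.3,90+uv[1]/3.3)); e=Rb.T@(e-o); d=Rb.T@d
    print("rel TCP",(e+d*(b[2]+.019-e[2])/d[2]-b).round(4))
```

```text
[ 0.12587634 -0.00120099  0.13463525]
rel TCP [0.0821 0.0183 0.019 ]
rel TCP [ 0.0843 -0.0249  0.019 ]
```

Call:
move_arm(series="0.005 0 0.15 0 0 0 0.4;0.005 0 0.3 0 0 0 0.4;0.005 0 0.45 0 0 0 0.4;0.005 0 0.55 0 0 0 0.4;0.005 0 0.6 0 0 0 0.4;0.005 0 0.62 0 0 0 0.4;0.005 0 0.62 0 0 0 0.4")

```text
clock: 23.4
eef_pos: [0.6138, 0.1626, 0.1316]
orientation: [3.141, 0.528, 2.895]
wrist_force: [-45.0, -0.9, 52.2]
gripper_width: 0.522
finger_force: 73.7
```

```bash
python3 st.py; python3 -c "
from h import *
go(bp(.1245,0,0),RP)"
```

```text
[-11.48 -12.    66.9 ] 0.5220640105306465 73.67024302482605 [ 0.12657 -0.00079  0.0154 ] 23.4
shift [0.011 0.004 0.077] turn [0.002 0.006 0.004] t 23.4 F [-45.   -0.9  52.2]
```

Call:
move_arm(series="0 0 -0.015 0 0 0 0.4;0 0 -0.025 0 0 0 0.4;0 0 -0.025 0 0 0 0.4")

```text
clock: 23.78
eef_pos: [0.6127, 0.1633, 0.1315]
orientation: [3.14, 0.526, 2.893]
wrist_force: [-9.8, 0.7, 12.9]
gripper_width: 0.523
finger_force: 67.2
```

```bash
python3 st.py
python3 - <<'E'
from h import *
t=imaging.get_image("top")[:,:,::-1];s=imaging.get_image("scene")[:,:,::-1]
a=cv2.resize(t[100:210,250:350],None,fx=4,fy=4,interpolation=cv2.INTER_CUBIC)
b=cv2.resize(s[180:290,265:365],None,fx=4,fy=4,interpolation=cv2.INTER_CUBIC)
cv2.imwrite("pics/con.png",np.hstack([a,b]))
E
```

```text
[-1.9  -1.72 16.04] 0.5225767674852738 67.1521246433258 [ 0.12539 -0.00044  0.01595] 23.775
```

View pics/con.png

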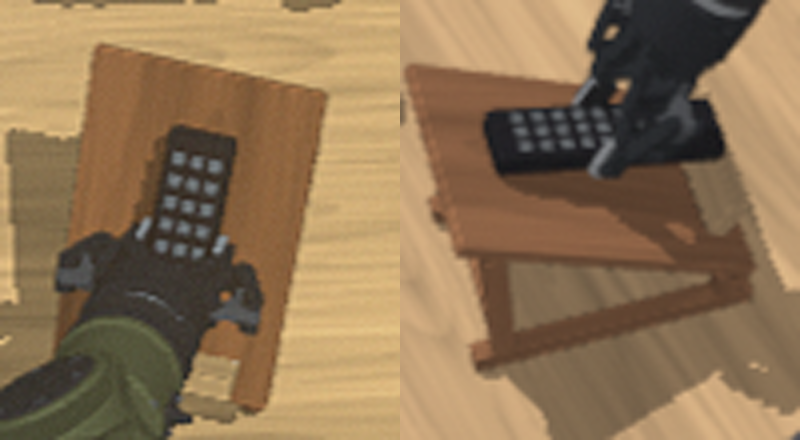

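Run:
```python
from h import *
ob=env.get_obs(); F=Rb.T@ob['wrist_force'];M=Rb.T@ob['torque']; print(F,M, ob['q'].round(3), ob['finger_force'])
print((Rb.T@(ob['eef_pos']-o)))
# triangulate upper-end, +y top corner and -y top corner
for a,b in [((170,125),(487,140)),((236,137),(483,110))]:
    p,e=tri((250+a[0]/4,100+a[1]/4),(265+(b[0]-400)/4,180+b[1]/4)); print(p,e,Rb.T@(p-o))
```

```text
[-1.83338736 -1.28245048 16.45194825] [-0.31949319  0.78601903 -0.03957954] [ 0.424  0.148 -0.645  0.351 -0.317  0.602] 67.1785569190979
[ 0.12541648 -0.00041057  0.01596777]
[0.68112787 0.16399955 0.18630111] 0.008227634632112494 [0.21006802 0.01719079 0.03033063]
[0.67085325 0.12440893 0.1678791 ] 0.0028571263734997136 [ 0.20071817 -0.02371104  0.01445687]
```

The contact view shows the remote's lower end riding on the ledge. In the scene half its lower edge now climbs from (497,172) to (725,152) instead of falling parallel to the board, so it has pivoted by roughly 10° in the grip. I lift off, correct the tilt, shift upslope and re-measure.

Call:
move_arm(series="0 0 -0.05 0 0 0 0.4;0 0 -0.12 0 0 0 0.4;0 0 -0.2 0 0 0 0.4;0 0 -0.25 0 0 0 0.4;-0.02 0 -0.25 0 -0.1 0 0.4;-0.035 0 -0.25 0 -0.22 0 0.4;-0.035 0 -0.25 0 -0.22 0 0.4;-0.035 0 -0.25 0 -0.22 0 0.4")

```text
clock: 24.88
eef_pos: [0.5939, 0.1677, 0.1774]
orientation: [3.141, 0.696, 2.894]
wrist_force: [0.9, 1.1, -0.5]
gripper_width: 0.523
finger_force: 65.2
```

```bash
python3 st.py
python3 - <<'E'
from h import *
t=imaging.get_image("top")[:,:,::-1];s=imaging.get_image("scene")[:,:,::-1]
a=cv2.resize(t[100:210,250:350],None,fx=4,fy=4,interpolation=cv2.INTER_CUBIC)
b=cv2.resize(s[170:280,265:365],None,fx=4,fy=4,interpolation=cv2.INTER_CUBIC)
cv2.imwrite("pics/lift.png",np.hstack([a,b]))
print(env.get_obs()['orientation'])
E
```

```text
[ 0.25  1.27 -0.74] 0.5227141930681032 65.22481083869934 [ 0.13162 -0.00084  0.06529] 24.875
[3.14077969 0.69707874 2.89298893]
```

View pics/lift.png

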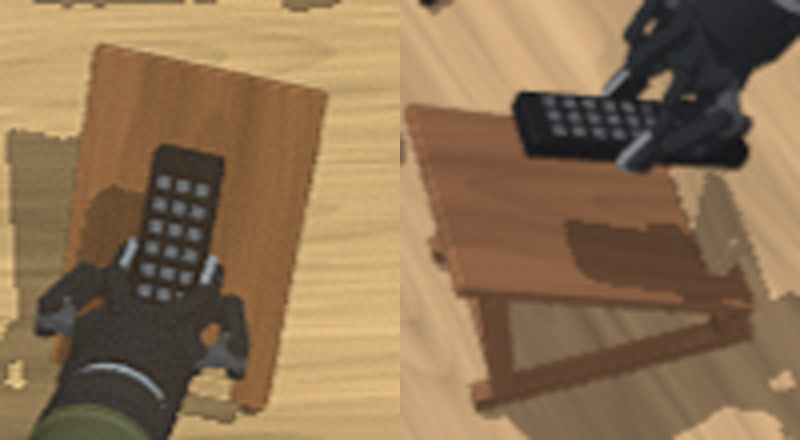

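Run:
```python
from h import *
b=Rb.T@(env.get_obs()['eef_pos']-o)
for z in(.075,.08,.084,.09):
  for uv in[(155,146),(225,157)]:
    e,d=ray("top",(250+uv[0]/4,100+uv[1]/4)); e=Rb.T@(e-o); d=Rb.T@d
    print(z,(e+d*(z-e[2])/d[2]).round(4))
for a,c in [((225,157),(516,92)),((155,146),(527,137))]:
    p,e=tri((250+a[0]/4,100+a[1]/4),(265+(c[0]-400)/4,170+c[1]/4)); print((Rb.T@(p-o)).round(4),e)
```

```text
0.075 [0.2057 0.0202 0.075 ]
0.075 [ 0.2087 -0.0254  0.075 ]
0.08 [0.2075 0.0195 0.08  ]
0.08 [ 0.2105 -0.0258  0.08  ]
0.084 [0.209  0.0189 0.084 ]
0.084 [ 0.2119 -0.0262  0.084 ]
0.09 [0.2112 0.0181 0.09  ]
0.09 [ 0.2141 -0.0268  0.09  ]
[ 0.2061 -0.0244  0.0746] 0.004904859426836428
[0.2082 0.0192 0.079 ] 0.00214023268330989
```

Run:
```python
from h import *
Rc=R.from_euler('xyz',env.get_obs()['orientation']).as_matrix()
print("bx",(Rc.T@bx).round(3),"bz",(Rc.T@bz).round(3))
go(bp(.1366,0,.0653),Rc); go(bp(.1366,0,.02),Rc)
```

```text
bx [-0.985 -0.001  0.173] bz [-0.173  0.001 -0.985]
shift [-0.021  0.003  0.004] turn [-0.  0. -0.] t 24.98 F [-0.1  0.2 -1.6]
shift [0.019 0.003 0.227] turn [-0.  0. -0.] t 24.98 F [-0.1  0.2 -1.6]
```

Call:
move_arm(series="-0.021 0 0.004 0 0 0 0.4;-0.02 0 0.01 0 0 0 0.4;-0.01 0 0.06 0 0 0 0.4;0 0 0.12 0 0 0 0.4;0.01 0 0.17 0 0 0 0.4;0.015 0 0.2 0 0 0 0.4;0.019 0 0.227 0 0 0 0.4;0.019 0 0.227 0 0 0 0.4")

```text
clock: 25.98
eef_pos: [0.6191, 0.1607, 0.139]
orientation: [-3.141, 0.696, 2.894]
wrist_force: [-0.1, -0.1, -1.4]
gripper_width: 0.52
finger_force: 65.2
```

```bash
python3 st.py
```

```text
[-0.72 -0.13 -1.16] 0.5203663539193982 65.22453546524048 [ 0.13508 -0.00139  0.01907] 25.975
```

Call:
move_arm(series="0.003 0 0.015 0 0 0 0.4;0.005 0 0.03 0 0 0 0.4;0.008 0 0.045 0 0 0 0.4;0.01 0 0.06 0 0 0 0.4;0.01 0 0.06 0 0 0 0.4")

```text
clock: 26.6
eef_pos: [0.625, 0.1592, 0.1287]
orientation: [-3.141, 0.697, 2.894]
wrist_force: [-0.7, -0.0, -1.9]
gripper_width: 0.525
finger_force: 65.2
```

```bash
python3 st.py
```

```text
[-1.5  -0.2  -1.35] 0.5250721698719469 65.22457480430603 [ 0.13521 -0.00133  0.00704] 26.6
```

Call:
move_arm(series="0.001 0 0.01 0 0 0 0.4;0.002 0 0.015 0 0 0 0.4;0.003 0 0.02 0 0 0 0.4;0.003 0 0.02 0 0 0 0.4")

```text
clock: 27.1
eef_pos: [0.6271, 0.1588, 0.1256]
orientation: [-3.141, 0.697, 2.894]
wrist_force: [-2.7, 0.2, 1.4]
gripper_width: 0.532
finger_force: 65.7
```

```bash
python3 st.py
```

```text
[-1.58 -0.51  2.52] 0.5319693054476314 65.68936586380005 [ 0.13548 -0.00118  0.00335] 27.1
```

Call:
move_arm(series="0.001 0 0.004 0 0 0 0.4;0.001 0 0.008 0 0 0 0.4;0.001 0 0.008 0 0 0 0.4")

```text
clock: 27.48
eef_pos: [0.6276, 0.1587, 0.1243]
orientation: [-3.141, 0.697, 2.895]
wrist_force: [-7.4, 1.0, 4.4]
gripper_width: 0.527
finger_force: 66.3
```

```bash
python3 st.py
```

```text
[-4.23 -0.84  7.55] 0.5268899296689912 66.27188801765442 [ 0.13529 -0.00115  0.00193] 27.475
```

Call:
move_arm(series="0.001 0 0.004 0 0 0 0.4;0.002 0 0.008 0 0 0 0.4;0.002 0 0.01 0 0 0 0.4;0.002 0 0.01 0 0 0 0.4")

```text
clock: 27.98
eef_pos: [0.6284, 0.1586, 0.1224]
orientation: [-3.141, 0.696, 2.895]
wrist_force: [-6.5, 1.8, 2.6]
gripper_width: 0.521
finger_force: 66.2
```

```bash
python3 st.py
```

```text
[-4.51  0.17  5.64] 0.5208509331727851 66.22322201728821 [ 0.13503 -0.00108 -0.00016] 27.975
```

Call:
move_arm(series="0.001 0 0.004 0 0 0 0.4;0.002 0 0.008 0 0 0 0.4;0.002 0 0.01 0 0 0 0.4;0.002 0 0.01 0 0 0 0.4")

```text
clock: 28.48
eef_pos: [0.629, 0.1585, 0.1215]
orientation: [-3.141, 0.697, 2.895]
wrist_force: [-20.6, 2.8, 16.2]
gripper_width: 0.523
finger_force: 75.6
```

```bash
python3 st.py
python3 - <<'E'
from h import *
t=imaging.get_image("top")[:,:,::-1];s=imaging.get_image("scene")[:,:,::-1]
a=cv2.resize(t[100:210,250:350],None,fx=4,fy=4,interpolation=cv2.INTER_CUBIC)
b=cv2.resize(s[180:290,265:365],None,fx=4,fy=4,interpolation=cv2.INTER_CUBIC)
cv2.imwrite("pics/lay.png",np.hstack([a,b]))
E
```

```text
[-9.84 -2.35 24.35] 0.5230882431642657 75.59601159766316 [ 0.13509 -0.00102 -0.00123] 28.475
```

View pics/lay.png

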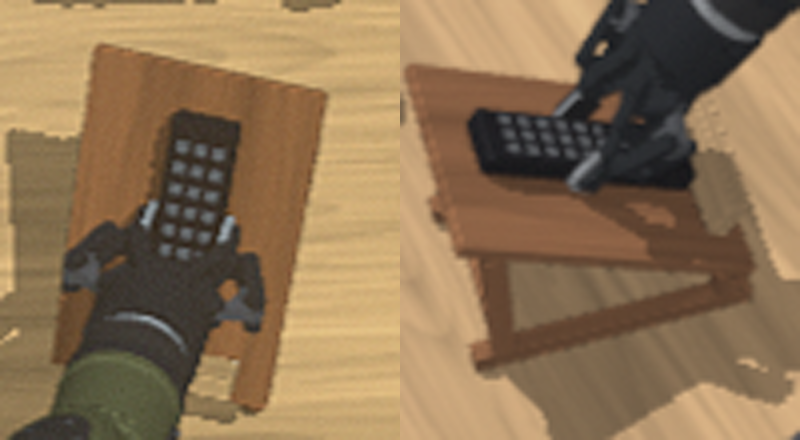

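The remote now lies parallel on the board. Its edge in the scene half runs from (485,178) to (690,187), like the board's edge, and its upper end in the top half runs from (172,111) to (240,121). I've used all my views, so from here I check by numbers.

Run:
```python
from h import *
for uv in[(172,111),(240,121)]:
    e,d=ray("top",(250+uv[0]/4,100+uv[1]/4)); e=Rb.T@(e-o); d=Rb.T@d
    print((e+d*(.02-e[2])/d[2]).round(4))
Rc=R.from_euler('xyz',env.get_obs()['orientation']).as_matrix()
print("bx",(Rc.T@bx).round(3),"bz",(Rc.T@bz).round(3))
```

```text
[0.2122 0.0203 0.02  ]
[ 0.2156 -0.0255  0.02  ]
bx [-0.985 -0.003  0.173] bz [-0.173  0.001 -0.985]
```

Call:
move_arm(series="0 0 -0.004 0 0 0 0.4;0.005 0 -0.005 0 0 0 0.4;0.01 0 -0.006 0 0 0 0.4;0.015 0 -0.007 0 0 0 0.4;0.015 0 -0.007 0 0 0 0.4")

```text
clock: 29.2
eef_pos: [0.6282, 0.1591, 0.1213]
orientation: [3.14, 0.7, 2.892]
wrist_force: [-0.8, -0.7, 5.7]
gripper_width: 0.521
finger_force: 67.5
```

```bash
python3 st.py
```

```text
[ 2.32 -0.85  5.29] 0.5205143395899566 67.49448685208336 [ 0.13425 -0.00066 -0.0009 ] 29.2
```

Call:
move_arm(series="0.005 0 -0.002 0 0 0 0.4;0.01 0 -0.003 0 0 0 0.4;0.01 0 -0.003 0 0 0 0.4")

```text
clock: 29.58
eef_pos: [0.6259, 0.1598, 0.12]
orientation: [3.14, 0.699, 2.893]
wrist_force: [-0.1, 0.4, 5.5]
gripper_width: 0.527
finger_force: 66.8
```

```bash
python3 st.py
```

```text
[2.52 0.4  4.85] 0.5268512865974885 66.75946933217347 [ 0.13152 -0.00057 -0.00084] 29.575
```

Call:
move_arm(series="0.004 0 -0.001 0 0 0 0.4;0.008 0 -0.002 0 0 0 0.4;0.008 0 -0.002 0 0 0 0.4")

```text
clock: 29.95
eef_pos: [0.6246, 0.1601, 0.1193]
orientation: [3.14, 0.699, 2.893]
wrist_force: [2.4, 0.3, 4.8]
gripper_width: 0.525
finger_force: 66.1
```

```bash
python3 st.py
```

```text
[4.36 0.92 3.02] 0.5253086198297399 66.11138337641023 [ 0.13002 -0.00059 -0.00079] 29.95
```

Call:
move_arm(series="0.004 0 -0.001 0 0 0 0.4;0.008 0 -0.002 0 0 0 0.4;0.008 0 -0.002 0 0 0 0.4")

```text
clock: 30.32
eef_pos: [0.6244, 0.1601, 0.1195]
orientation: [3.14, 0.701, 2.891]
wrist_force: [10.2, -3.0, 3.3]
gripper_width: 0.525
finger_force: 65.0
```

```bash
python3 st.py
```

```text
[10.85 -0.37 -2.4 ] 0.5254282440633139 65.04395127296448 [ 0.12991 -0.00063 -0.00049] 30.325
```

The ledge is touched: x has stopped at 11 N. Relax and open.

Call:
move_arm(series="-0.004 0 0.001 0 0 0 0.4;-0.008 0 0.004 0 0 0 0.4;-0.008 0 0.004 0 0 0 0.4;-0.008 0 0.004 0 0 0 0.5")

```text
clock: 30.82
eef_pos: [0.6246, 0.16, 0.1192]
orientation: [3.14, 0.699, 2.893]
wrist_force: [-1.4, -0.0, 8.9]
gripper_width: 0.524
finger_force: 67.8
```

```bash
python3 st.py
```

```text
[ 3.25 -0.39  8.34] 0.5244395416838336 67.84093690803275 [ 0.12995 -0.00068 -0.0009 ] 30.825
```

Call:
move_arm(series="0 0 -0.002 0 0 0 0.53;0 0 -0.002 0 0 0 0.56;0 0 -0.002 0 0 0 0.6;0 0 -0.002 0 0 0 0.7;0 0 -0.002 0 0 0 0.85;0 0 -0.002 0 0 0 1;0 0 -0.002 0 0 0 1;0 0 -0.002 0 0 0 1")

```text
clock: 31.82
eef_pos: [0.6234, 0.1597, 0.1182]
orientation: [-3.141, 0.697, 2.894]
wrist_force: [1.0, 0.4, 0.3]
gripper_width: 0.998
finger_force: 0.0
```

```bash
python3 st.py
```

```text
[ 0.89  0.6  -0.17] 0.9979696513039398 0.0 [ 0.12854 -0.00121 -0.00119] 31.825
```

Call:
move_arm(series="0 0 -0.05 0 0 0 1;0 0 -0.15 0 0 0 1;0 0 -0.3 0 0 0 1;0 0 -0.5 0 0 0 1;0 0 -0.7 0 0 0 1;0 0 -0.9 0 0 0 1;0 0 -0.9 0 0 0 1")

```text
clock: 32.7
eef_pos: [0.5115, 0.1897, 0.2599]
orientation: [3.136, 0.7, 2.893]
wrist_force: [-0.1, 0.3, -0.7]
gripper_width: 1.001
finger_force: 0.0
```

```bash
python3 st.py
python3 - <<'E'
from h import *
im={n:imaging.get_image(n)[:,:,::-1] for n in("top","scene")}
for n,(x0,y0,x1,y1) in dict(top=(262,105,330,205),scene=(268,185,352,262)).items():
    g=cv2.cvtColor(np.ascontiguousarray(im[n][y0:y1,x0:x1]),cv2.COLOR_BGR2HSV); m=((g[...,2]<70)).astype(np.uint8)
    m=cv2.morphologyEx(m,cv2.MORPH_CLOSE,np.ones((5,5)))
    k,l,s,c=cv2.connectedComponentsWithStats(m)
    for i in range(1,k):
        if s[i,4]>60:
            pts=np.argwhere(l==i)[:,::-1].astype(np.float32)+[x0,y0]; r=cv2.minAreaRect(pts.astype(np.float32)); print(n,r,s[i])
            P=[]
            for u in cv2.boxPoints(r):
                e,d=ray(n,u); e=Rb.T@(e-o); d=Rb.T@d; P.append(e+d*(.02-e[2])/d[2])
            print(np.round(P,4).tolist())
E
```

```text
[-0.45  0.24 -0.53] 1.0008751183214326 0.0 [9.9080e-02 1.3000e-04 1.7944e-01] 32.7
top ((296.03192138671875, 159.1527099609375), (16.567533493041992, 58.449798583984375), 10.007980346679688) [ 22  25  25  60 879]
[[0.0359, 0.0219, 0.02], [0.2089, 0.0199, 0.02], [0.2109, -0.0243, 0.02], [0.0383, -0.0249, 0.02]]
scene ((311.46954345703125, 217.82528686523438), (56.15999221801758, 16.11682891845703), 5.355824947357178) [ 16  23  56  21 843]
[[0.2273, 0.0382, 0.02], [0.2077, -0.0192, 0.02], [0.0195, -0.0238, 0.02], [0.0472, 0.0379, 0.02]]
```

The top view measures the remote lying lengthwise: 173 mm long, centre at board x ≈ 0.123 and y ≈ −0.002, with its lower end at the ledge. Handing in.

```bash
python3 -c "
from h import *
print(job.hand_in())"
```

```text
the job is handed in; nothing more can be done
None
```

I pulled the ledge square to the board at about 10 N for 2 s and let it go. I then laid the long remote flat up the slope with its lower end against the ledge, after its first lowering caught the ledge (67 N at the wrist) and had to be redone. The job is handed in; no verdict came back.

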